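# Put the check weights back in their stand

### The job

The balance has been checked, so put its four steel check weights away: take them from the blue mat and line them up in order of size in the wooden stand, each upright and right down in its own well, the smallest weight in the narrowest well and so on up to the largest in the widest. Do not tip a weight over, and leave the beaker and the red rubber bung where they are.

Things in the scene. Friction and masses are not known exactly. Their poses are not given: they have to be found in the camera images.
- weight_50: the smallest of four bright steel check weights (50 g): an upright cylinder 20 mm across and 20 mm high with a knob 13.5 mm across on top, 31 mm high in all. Loose, stands upright on the 2 mm thick blue mat. Origin at the centre of its underside, z up along its axis.
- weight_100: the second smallest of four bright steel check weights (100 g): an upright cylinder 26 mm across and 26 mm high with a knob 16.5 mm across on top, 39 mm high in all. Loose, stands upright on the 2 mm thick blue mat. Origin at the centre of its underside, z up along its axis.
- weight_200: the second largest of four bright steel check weights (200 g): an upright cylinder 33 mm across and 34 mm high with a knob 20 mm across on top, 50 mm high in all. Loose, stands upright on the 2 mm thick blue mat. Origin at the centre of its underside, z up along its axis.
- weight_500: the largest of four bright steel check weights (500 g): an upright cylinder 44 mm across and 46 mm high with a knob 26 mm across on top, 66 mm high in all. Loose, stands upright on the 2 mm thick blue mat. Origin at the centre of its underside, z up along its axis.
- well_50: narrowest of four wells, for the 50 g weight: pale wooden block 70 x 50 mm, 14 mm high, round well at its centre: bore 27 mm, mouth flared to 35 mm, flat floor at z = 6 mm, block top at z = 14 mm. Origin: centre of the block's underside, 4 mm above the bench, z up. Fixed side by side with the other three on a dark board 258 mm long (the stand), row along y, wider wells toward +y.
- well_100: second narrowest of four wells, for the 100 g weight: pale wooden block 70 x 56 mm, 14 mm high, round well at its centre: bore 33 mm, mouth flared to 41 mm, flat floor at z = 6 mm, block top at z = 14 mm. Origin: centre of the block's underside, 4 mm above the bench, z up. Fixed side by side with the other three on a dark board 258 mm long (the stand), row along y, wider wells toward +y.
- well_200: second widest of four wells, for the 200 g weight: pale wooden block 70 x 64 mm, 14 mm high, round well at its centre: bore 40 mm, mouth flared to 48 mm, flat floor at z = 6 mm, block top at z = 14 mm. Origin: centre of the block's underside, 4 mm above the bench, z up. Fixed side by side with the other three on a dark board 258 mm long (the stand), row along y, wider wells toward +y.
- well_500: widest of four wells, for the 500 g weight: pale wooden block 70 x 76 mm, 14 mm high, round well at its centre: bore 51 mm, mouth flared to 59 mm, flat floor at z = 6 mm, block top at z = 14 mm. Origin: centre of the block's underside, 4 mm above the bench, z up. Fixed side by side with the other three on a dark board 258 mm long (the stand), row along y, wider wells toward +y.
- beaker: empty glass beaker, 52 mm across, 67 mm high, loose, upright; a bystander. Origin at the centre of its underside.
- bung: red rubber bung, 30 mm across, 38 mm high, loose, upright; a bystander. Origin at the centre of its underside.

How it is judged:
By the outcome, as a careful person would: the job done as asked, in the order asked, and still so for the second after the job is handed in, with the robot touching nothing.
It also fails if it takes over 104 s, if anything falls off the work surface, if the arm or the gripper's body presses on something with over 40 N, if the wrist force passes 120 N, or if a joint passes its speed limit or range.

### The arm

A 6-joint arm with a two-finger parallel gripper is mounted at the origin on a cart in front of the work surface, level with it; the furniture and walls round the work are solid. World frame = base frame: x ahead of the robot, y to its left, z up, the work surface at z = 0. Lengths are in mm, angles in degrees, forces in N, time in s.
With the tool pointing down it reaches from about 300 to 850 mm from the base axis. Payload 4.2 kg.
Tool frame: the origin (TCP) lies at the very end of the fingers, on their centre line; the grasp point (between the pads) lies 19 mm behind it (env.grasp_offset is the distance from the TCP to the grasp point, in mm); z points along the fingers, y is the line along which they close (so a half turn about z gives the same grasp; the last joint's range is limited). The gripper opens to 91 mm and grips with 3 to 60 N. Pads are 32 mm wide; open, the fingers measure 118 mm over their backs; the gripper's body (76 mm by 178 mm) begins 60 mm behind the grasp point.
Start: joints at [71.505, 18.312, 89.639, -0, 72.044, -1.146], TCP at [171.464, 548.856, 213.976] pointing down, gripper open.
Joint ranges: [-177.97, 177.97], [-48.28, 115.42], [12.27, 149.76], [-77.06, 257.06], [2.81, 150.46], [-146.56, 146.56]. Speed limits (degrees/s): [147.25, 147.25, 180, 180, 180, 180].

### API

Orientations are given as [roll, pitch, yaw] about the fixed x, y, z axes, in that order (R = Rz(yaw) Ry(pitch) Rx(roll)).
In Python, from workcell import env gives the robot as it stands. The module is installed in compiled form; this text tells all that it offers.
- The arm moves only by the tool send_rows, never from a script. Its argument "motion" is a list of rows, each an object of numbers: "tx", "ty", "tz": the shift along the tool's x, y, z in units of 500 mm (1.0 is 500 mm); "rx", "ry", "rz": the turn, a rotation vector about the tool's x, y, z in units of 30 degrees (1.0 is 30 degrees); "gripper": the closure, from -1 (fully open) to 1 (shut). In form: [{"tx": .., "ty": .., "tz": .., "rx": .., "ry": .., "rz": .., "gripper": ..}, ...]. A call has 1 to 12 rows; each row shifts and turns the commanded pose from where the row before left it, along the tool's axes as they then stand; what a row does not reach is not made up. A row lasts 1/8 s, in which the tool goes at most 62.5 mm and 10.7 degrees, less where a joint would pass 70% of its speed; a pose out of reach is approached as far as the arm can. A call with a number of a shift or a turn outside -1 to 1 is refused whole. A call with a gripper value outside its range is refused whole. The fingers move at their own pace and stop on an object; "grip_force" is the grip in N (left out, the last holds). Time passes only in rows, so rows that do not move let the fingers close. It gives the time, the measured TCP pose, the force, the opening and the grip force at its end, in the units of the state.
- env.state(): the state, without advancing time (a new reading comes with each control period).
- env.grab_frame(name): name is "scene" or "top"; returns a dict with "frame" (384x512x3 uint8, red, green, blue), "vertical_fov" (degrees; the focal length in pixels is half the picture's height over the tangent of half this angle, whatever the lens; pixels are square), "cx", "cy" (the principal point, pixels), "rvec" (rotation vector, rad) and "tvec" (3), from world to camera coordinates, as OpenCV has them. Camera axes: x right, y down, z forward; pixel columns grow to the right and rows downward; lengths in mm; the calibration is good to about 2 mm. A picture is of the moment at which its call begins. There is no depth.
- env.job_done(): hands the job in; it is judged then, once.
The state is a dict: "time_s": time; "qpos": joint angles; "qvel": joint speeds; "effort": joint torques, N m; "ee_pos": TCP position; "ee_rot": TCP orientation; "force": force on the tool from outside, world axes, zero at the start; "torque": the same for the moment, N m; "gripper_width": finger opening in mm; "gripper_force": force on a finger pad.
Only numpy, scipy, OpenCV 4.12 (cv2) and the standard library are available. Lean on these libraries where they do the work, as an engineer would, in place of code of your own. Each camera call takes 0.05 s, during which the arm holds its last target. There are 200 camera calls.

## Working session

There is one attempt and no reset: what is moved stays moved. The work goes in short steps, Python scripts to look and compute and a tool call to move; the robot and the scene stay as the last step left them, time stands still between calls to the robot, and variables do not carry over. Pictures are saved under pics/ and viewed, at most 14 in all, crops included, and the job is handed in when it is done.

Besides the shell and the picture viewer there is one more tool, called after "Emit:" as name([rows], argument=value, ...), one row to a line, values as JSON. send_rows: Moves the arm, as the interface text tells. Shifts and turns lie within -1 to 1; 1 stands for 500 mm of shift or 30 degrees of turn. Its arguments: {"type":"object","properties":{"motion":{"type":"array"},"grip_force":{"type":"number"}},"required":["motion"]}

```bash
mkdir -p pics; cat > h.py <<'E'
import numpy as np, cv2
from workcell import env
def grab(n,f=None):
    g=env.grab_frame(n)
    if f: cv2.imwrite('pics/'+f,g['frame'][:,:,::-1])
    return g
def K(g):
    f=192/np.tan(np.radians(g['vertical_fov'])/2)
    return np.array([[f,0,g['cx']],[0,f,g['cy']],[0,0,1.]])
def px2w(g,u,v,z):
    R=cv2.Rodrigues(np.array(g['rvec'],float))[0];t=np.array(g['tvec'],float).ravel()
    c=-R.T@t;d=R.T@np.linalg.inv(K(g))@np.array([u,v,1.])
    return c+d*(z-c[2])/d[2]
def w2px(g,p):
    return cv2.projectPoints(np.array(p,float).reshape(-1,3),np.array(g['rvec'],float),np.array(g['tvec'],float),K(g),None)[0].reshape(-1,2)
E
python3 - <<'E'
from h import *
s=env.state();print(s)
for n in('top','scene'):
    g=grab(n,n+'0.png');print({k:g[k] for k in g if k!='frame'})
E
```

```text
{'time_s': 0.0, 'qpos': array([ 7.15060641e+01,  1.83503648e+01,  8.97063667e+01, -5.11233644e-04,
        7.20438791e+01, -1.14808384e+00]), 'qvel': array([ 0.06523267, -0.03199243, -0.00233527,  0.07374704, -0.05039859,
       -0.02137205]), 'effort': array([ 1.22890856e-04, -4.12473822e+01, -2.31975067e+01,  7.27871270e-02,
        4.56507260e-02, -1.36259105e-04]), 'ee_pos': array([171.29143144, 548.3615037 , 213.13334608]), 'ee_rot': array([-1.79899400e+02, -1.52992547e-03,  1.62654305e+02]), 'force': array([0.14379995, 0.61643852, 0.40411732]), 'torque': array([0.02832736, 0.02528328, 0.02199679]), 'gripper_force': 0.0, 'gripper_width': 90.86263085669857}
{'vertical_fov': 54.98983838709426, 'cx': 253.9806727244607, 'cy': 190.64086083983526, 'rvec': array([ 2.15457734, -2.1696566 ,  0.12152376]), 'tvec': array([-12.20134667, 564.67679918, 835.56294527])}
{'vertical_fov': 45.86788943879874, 'cx': 258.87052693360346, 'cy': 192.13547081753765, 'rvec': array([ 1.15593345, -2.62612104,  0.67135843]), 'tvec': array([348.48514841, 402.22681781, 841.07689859])}
```

View pics/top0.png

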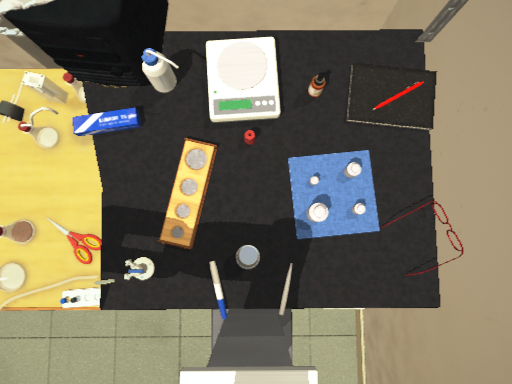

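View pics/scene0.png

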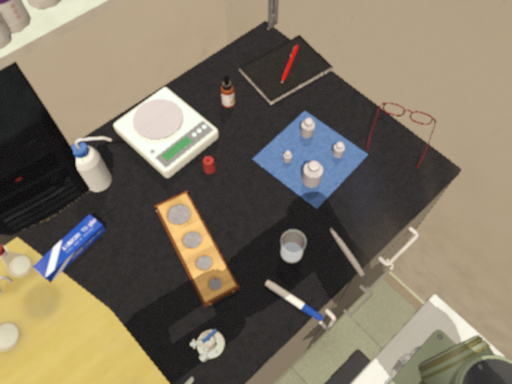

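The top picture shows the mat at about (333,195), with knobs at about (314,181), (354,169), (318,211) and (360,209). The wells run from (196,158), the widest, to (177,232). The bung is at (249,137) and the beaker at (248,257). Next I'll enlarge the mat and stand.

```bash
python3 - <<'E'
import cv2,numpy as np
t=cv2.imread('pics/top0.png');s=cv2.imread('pics/scene0.png')
z=lambda im,x,y,w,h,k:cv2.resize(im[y:y+h,x:x+w],None,fx=k,fy=k,interpolation=cv2.INTER_CUBIC)
a=np.hstack([z(t,285,145,100,100,4),z(t,145,140,100,100,4)])   # offsets
cv2.imwrite('pics/ct.png',cv2.resize(a,None,fx=1,fy=1))
a=np.hstack([z(s,260,105,120,120,10/3),z(s,145,185,120,120,10/3)])
cv2.imwrite('pics/cs.png',a)
E
```

```text
(no output)
```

View pics/ct.png

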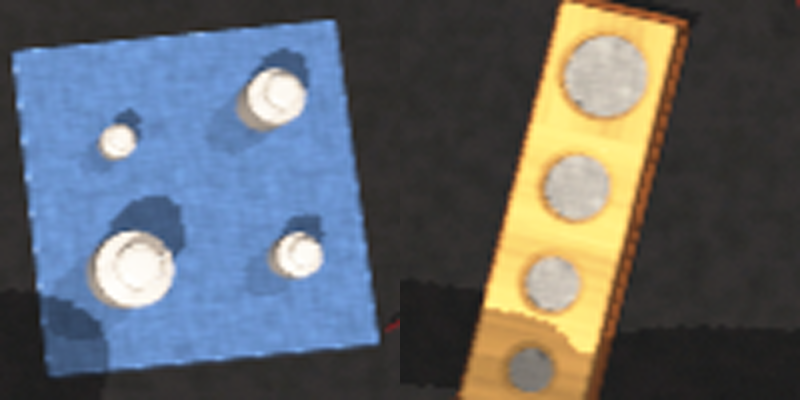

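View pics/cs.png

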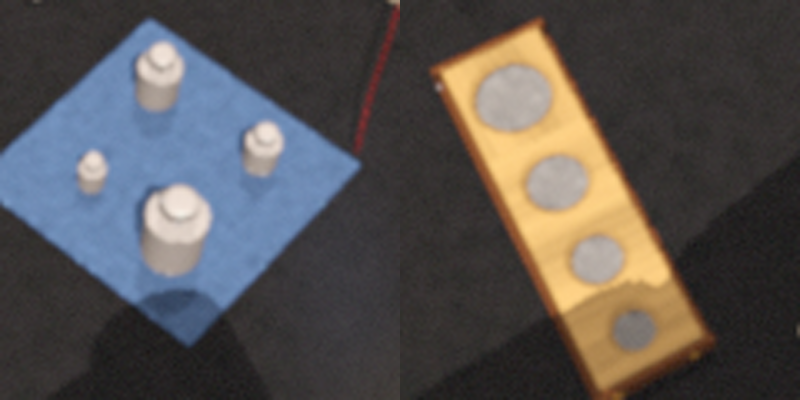

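The top crop shows clear knob tops at (119,139), (301,251), (280,94) and (140,265), and well floors on the right. The scene crop shows the same features, so I'll compute positions from both.

```bash
python3 - <<'E'
from h import *
T=grab('top');S=grab('scene')
c=lambda u,v,x,y,k:((u+.5)/k-.5+x,(v+.5)/k-.5+y)
top=dict(w50=(119,139,33),w100=(301,251,41),w200=(280,94,52),w500=(140,265,68))
sc=dict(w50=(93,160),w100=(266,132),w200=(163,53),w500=(181,201))
for n,(u,v,z) in top.items():
    print(n,px2w(T,*c(u,v,285,145,4),z).round(1),px2w(S,*c(*sc[n],260,105,10/3),z).round(1))
wt=[(206,76),(177,187),(152,284),(130,370)];ws=[(114,98),(157,182),(197,259),(234,329)]
A=np.array([px2w(T,*c(*p,145,140,4),10)[:2] for p in wt]);B=np.array([px2w(S,*c(*p,145,185,10/3),10)[:2] for p in ws])
print(A.round(1),B.round(1))
s=np.array([0,-70,-130,-183.])
for P in(A,B,(A+B)/2):
    m=P.mean(0);d=((s-s.mean())[:,None]*(P-m)).sum(0);sc_=np.hypot(*d)/((s-s.mean())**2).sum();d/=np.hypot(*d)
    print('scale',sc_,'dir deg',np.degrees(np.arctan2(d[1],d[0])),(m+(s-s.mean())[:,None]*d).round(1).tolist())
for n,p,z in(('bung',(249,135),38),('beaker',(248,257),40)): print(n,px2w(T,*p,z).round(0))
print(env.state()['time_s'])
E
```

```text
w50 [ 590.2 -158.7   33. ] [ 591.8 -162.    33. ]
w100 [ 522.8 -261.    41. ] [ 522.5 -265.3   41. ]
w200 [ 613.1 -249.3   52. ] [ 615.7 -254.3   52. ]
w500 [ 513.8 -162.9   68. ] [ 513.3 -164.9   68. ]
[[646.6 124.4]
 [578.6 141.1]
 [520.1 155.4]
 [468.9 167.7]] [[648.4 121.9]
 [581.  138.6]
 [522.2 152.8]
 [471.1 164.9]]
scale 1.0001702768810277 dir deg -13.703547782036493 [[646.6, 124.5], [578.6, 141.0], [520.3, 155.3], [468.8, 167.8]]
scale 0.9976052020177676 dir deg -13.628055035921015 [[648.7, 122.0], [580.7, 138.5], [522.4, 152.6], [470.9, 165.1]]
scale 0.9988875226834063 dir deg -13.665849874027872 [[647.7, 123.2], [579.6, 139.8], [521.3, 153.9], [469.8, 166.5]]
bung [697.  -5.  38.]
beaker [411.  -1.  40.]
0.2
```

Emit:
send_rows([
  {"rz": -0.122,"gripper": -1},
  {"tx": -0.0576,"ty": -0.0589,"tz": 0.0084,"gripper": -1},
  {"tx": -0.0576,"ty": -0.0589,"tz": 0.0084,"gripper": -1},
  {"tx": -0.0576,"ty": -0.0589,"tz": 0.0084,"gripper": -1},
  {"tx": -0.0576,"ty": -0.0589,"tz": 0.0084,"gripper": -1},
  {"tx": -0.0576,"ty": -0.0589,"tz": 0.0084,"gripper": -1},
  {"tx": -0.0576,"ty": -0.0589,"tz": 0.0084,"gripper": -1},
  {"tx": -0.0576,"ty": -0.0589,"tz": 0.0084,"gripper": -1},
  {"tx": -0.0576,"ty": -0.0589,"tz": 0.0084,"gripper": -1},
  {"tx": -0.0576,"ty": -0.0589,"tz": 0.0084,"gripper": -1},
  {"tx": -0.0576,"ty": -0.0589,"tz": 0.0084,"gripper": -1},
], grip_force=15)

```text
invalid input at $.motion[0]: expected keys tx, ty, tz, rx, ry, rz, gripper
```

Emit:
send_rows([
  {"tx": -0.0576,"ty": -0.0589,"tz": 0.0084,"gripper": -1},
  {"tx": -0.0576,"ty": -0.0589,"tz": 0.0084,"gripper": -1},
  {"tx": -0.0576,"ty": -0.0589,"tz": 0.0084,"gripper": -1},
  {"tx": -0.0576,"ty": -0.0589,"tz": 0.0084,"gripper": -1},
  {"tx": -0.0576,"ty": -0.0589,"tz": 0.0084,"gripper": -1},
  {"tx": -0.0576,"ty": -0.0589,"tz": 0.0084,"gripper": -1},
  {"tx": -0.0576,"ty": -0.0589,"tz": 0.0084,"gripper": -1},
  {"tx": -0.0576,"ty": -0.0589,"tz": 0.0084,"gripper": -1},
  {"tx": -0.0576,"ty": -0.0589,"tz": 0.0084,"gripper": -1},
  {"tx": -0.0576,"ty": -0.0589,"tz": 0.0084,"gripper": -1},
  {"gripper": -1},
  {"gripper": -1},
])

```text
invalid input at $.motion[0]: expected keys tx, ty, tz, rx, ry, rz, gripper
```

Emit:
send_rows([
  {"tx": 0,"ty": 0,"tz": 0,"rx": 0,"ry": 0,"rz": -0.122,"gripper": -1},
  {"tx": -0.0823,"ty": -0.0842,"tz": 0.012,"rx": 0,"ry": 0,"rz": 0,"gripper": -1},
  {"tx": -0.0823,"ty": -0.0842,"tz": 0.012,"rx": 0,"ry": 0,"rz": 0,"gripper": -1},
  {"tx": -0.0823,"ty": -0.0842,"tz": 0.012,"rx": 0,"ry": 0,"rz": 0,"gripper": -1},
  {"tx": -0.0823,"ty": -0.0842,"tz": 0.012,"rx": 0,"ry": 0,"rz": 0,"gripper": -1},
  {"tx": -0.0823,"ty": -0.0842,"tz": 0.012,"rx": 0,"ry": 0,"rz": 0,"gripper": -1},
  {"tx": -0.0823,"ty": -0.0842,"tz": 0.012,"rx": 0,"ry": 0,"rz": 0,"gripper": -1},
  {"tx": -0.0823,"ty": -0.0842,"tz": 0.012,"rx": 0,"ry": 0,"rz": 0,"gripper": -1},
], grip_force=15)

```text
time_s: 1.2
ee_pos: [382.3, 192.7, 171.9]
ee_rot: [180.0, 0.0, 166.3]
force: [1.0, -0.2, 0.7]
gripper_width: 91.2
gripper_force: 0.0
```

Emit:
send_rows([
  {"tx": -0.0823,"ty": -0.0842,"tz": 0.012,"rx": 0,"ry": 0,"rz": 0,"gripper": -1},
  {"tx": -0.0823,"ty": -0.0842,"tz": 0.012,"rx": 0,"ry": 0,"rz": 0,"gripper": -1},
  {"tx": -0.0823,"ty": -0.0842,"tz": 0.012,"rx": 0,"ry": 0,"rz": 0,"gripper": -1},
  {"tx": -0.0823,"ty": -0.0842,"tz": 0.012,"rx": 0,"ry": 0,"rz": 0,"gripper": -1},
  {"tx": -0.0823,"ty": -0.0842,"tz": 0.012,"rx": 0,"ry": 0,"rz": 0,"gripper": -1},
  {"tx": -0.0823,"ty": -0.0842,"tz": 0.012,"rx": 0,"ry": 0,"rz": 0,"gripper": -1},
  {"tx": -0.0823,"ty": -0.0842,"tz": 0.012,"rx": 0,"ry": 0,"rz": 0,"gripper": -1},
  {"tx": 0,"ty": 0,"tz": 0,"rx": 0,"ry": 0,"rz": 0,"gripper": -1},
  {"tx": 0,"ty": 0,"tz": 0,"rx": 0,"ry": 0,"rz": 0,"gripper": -1},
])

```text
time_s: 2.33
ee_pos: [591.0, -159.7, 129.3]
ee_rot: [180.0, -0.1, 166.3]
force: [-0.4, 1.1, -0.3]
gripper_width: 90.8
gripper_force: 0.0
```

Emit:
send_rows([
  {"tx": 0,"ty": 0,"tz": 0.08,"rx": 0,"ry": 0,"rz": 0,"gripper": -1},
  {"tx": 0,"ty": 0,"tz": 0.08,"rx": 0,"ry": 0,"rz": 0,"gripper": -1},
  {"tx": 0,"ty": 0,"tz": 0,"rx": 0,"ry": 0,"rz": 0,"gripper": 0},
  {"tx": 0,"ty": 0,"tz": 0,"rx": 0,"ry": 0,"rz": 0,"gripper": 0},
  {"tx": 0,"ty": 0,"tz": 0,"rx": 0,"ry": 0,"rz": 0,"gripper": 0},
  {"tx": 0,"ty": 0,"tz": 0,"rx": 0,"ry": 0,"rz": 0,"gripper": 0},
])

```text
time_s: 3.08
ee_pos: [592.5, -160.2, 51.4]
ee_rot: [180.0, 0.1, 166.3]
force: [-0.4, -0.4, 0.2]
gripper_width: 54.1
gripper_force: 0.0
```

```bash
python3 - <<'E'
from h import *
k=[]
for n,(x,y,w,h) in dict(top=(265,130,120,120),scene=(230,85,120,120)).items():
    g=grab(n);i=g['frame'][:,:,::-1].copy()
    p=env.state()['ee_pos']
    k.append(cv2.resize(i[y:y+h,x:x+w],None,fx=10/3,fy=10/3,interpolation=cv2.INTER_CUBIC));print(n,w2px(g,p))
cv2.imwrite('pics/a1.png',np.hstack(k))
E
```

```text
top [[316.29370105 177.34628587]]
scene [[287.39346664 148.75885488]]
```

View pics/a1.png

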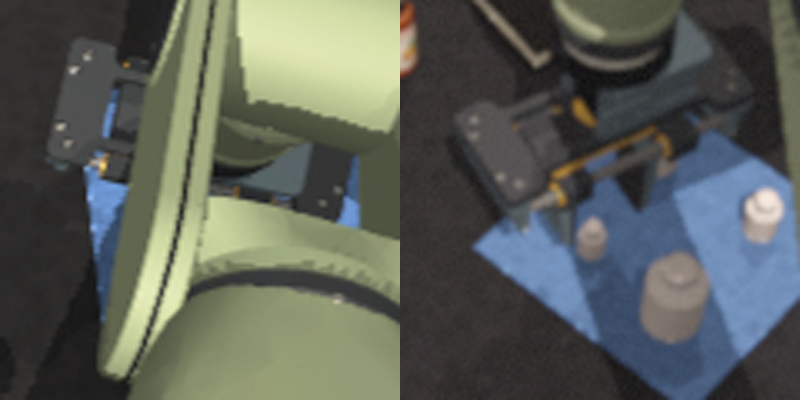

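The scene view shows the fingers straddling the small weight, with the knob at crop (593,227) and the fingertips near (567,243) and (640,205). I'll descend and close gradually.

Emit:
send_rows([
  {"tx": 0,"ty": 0,"tz": 0.04,"rx": 0,"ry": 0,"rz": 0,"gripper": 0},
  {"tx": 0,"ty": 0,"tz": 0.037,"rx": 0,"ry": 0,"rz": 0,"gripper": 0.2},
  {"tx": 0,"ty": 0,"tz": 0,"rx": 0,"ry": 0,"rz": 0,"gripper": 0.3},
  {"tx": 0,"ty": 0,"tz": 0,"rx": 0,"ry": 0,"rz": 0,"gripper": 0.4},
  {"tx": 0,"ty": 0,"tz": 0,"rx": 0,"ry": 0,"rz": 0,"gripper": 0.45},
  {"tx": 0,"ty": 0,"tz": 0,"rx": 0,"ry": 0,"rz": 0,"gripper": 0.5},
  {"tx": 0,"ty": 0,"tz": 0,"rx": 0,"ry": 0,"rz": 0,"gripper": 0.55},
  {"tx": 0,"ty": 0,"tz": 0,"rx": 0,"ry": 0,"rz": 0,"gripper": 0.6},
  {"tx": 0,"ty": 0,"tz": 0,"rx": 0,"ry": 0,"rz": 0,"gripper": 0.65},
  {"tx": 0,"ty": 0,"tz": 0,"rx": 0,"ry": 0,"rz": 0,"gripper": 1},
  {"tx": 0,"ty": 0,"tz": 0,"rx": 0,"ry": 0,"rz": 0,"gripper": 1},
  {"tx": 0,"ty": 0,"tz": 0,"rx": 0,"ry": 0,"rz": 0,"gripper": 1},
])

```text
time_s: 4.68
ee_pos: [591.9, -160.3, 11.7]
ee_rot: [-180.0, 0.0, 166.3]
force: [-1.0, -1.7, 4.7]
gripper_width: 19.2
gripper_force: 15.0
```

Emit:
send_rows([
  {"tx": 0,"ty": 0,"tz": -0.04,"rx": 0,"ry": 0,"rz": 0,"gripper": 1},
  {"tx": 0,"ty": 0,"tz": -0.1,"rx": 0,"ry": 0,"rz": 0,"gripper": 1},
  {"tx": 0,"ty": 0,"tz": -0.1,"rx": 0,"ry": 0,"rz": 0,"gripper": 1},
  {"tx": 0.0488,"ty": 0.0721,"tz": 0,"rx": 0,"ry": 0,"rz": 0,"gripper": 1},
  {"tx": 0.0488,"ty": 0.0721,"tz": 0,"rx": 0,"ry": 0,"rz": 0,"gripper": 1},
  {"tx": 0.0488,"ty": 0.0721,"tz": 0,"rx": 0,"ry": 0,"rz": 0,"gripper": 1},
  {"tx": 0.0488,"ty": 0.0721,"tz": 0,"rx": 0,"ry": 0,"rz": 0,"gripper": 1},
  {"tx": 0.0488,"ty": 0.0721,"tz": 0,"rx": 0,"ry": 0,"rz": 0,"gripper": 1},
  {"tx": 0.0488,"ty": 0.0721,"tz": 0,"rx": 0,"ry": 0,"rz": 0,"gripper": 1},
  {"tx": 0.0488,"ty": 0.0721,"tz": 0,"rx": 0,"ry": 0,"rz": 0,"gripper": 1},
  {"tx": 0.0488,"ty": 0.0721,"tz": 0,"rx": 0,"ry": 0,"rz": 0,"gripper": 1},
  {"tx": 0,"ty": 0,"tz": 0,"rx": 0,"ry": 0,"rz": 0,"gripper": 1},
])

```text
time_s: 6.18
ee_pos: [468.9, 168.3, 130.9]
ee_rot: [-180.0, -0.1, 166.5]
force: [0.9, -0.5, -0.2]
gripper_width: 19.2
gripper_force: 15.0
```

Emit:
send_rows([
  {"tx": 0,"ty": 0,"tz": 0.1,"rx": 0,"ry": 0,"rz": 0,"gripper": 1},
  {"tx": 0,"ty": 0,"tz": 0.06,"rx": 0,"ry": 0,"rz": 0,"gripper": 1},
  {"tx": 0,"ty": 0,"tz": 0,"rx": 0,"ry": 0,"rz": 0,"gripper": 1},
  {"tx": 0,"ty": 0,"tz": 0,"rx": 0,"ry": 0,"rz": 0,"gripper": 1},
])

```text
time_s: 6.68
ee_pos: [471.3, 166.0, 52.2]
ee_rot: [180.0, 0.1, 166.3]
force: [-0.1, 0.8, 0.7]
gripper_width: 19.0
gripper_force: 15.0
```

```bash
python3 - <<'E'
from h import *
k=[]
for n,(x,y,w,h) in dict(top=(120,160,120,120),scene=(145,195,120,120)).items():
    g=grab(n);i=g['frame'][:,:,::-1].copy()
    k.append(cv2.resize(i[y:y+h,x:x+w],None,fx=10/3,fy=10/3,interpolation=cv2.INTER_CUBIC))
cv2.imwrite('pics/a2.png',np.hstack(k))
E
```

```text
(no output)
```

View pics/a2.png

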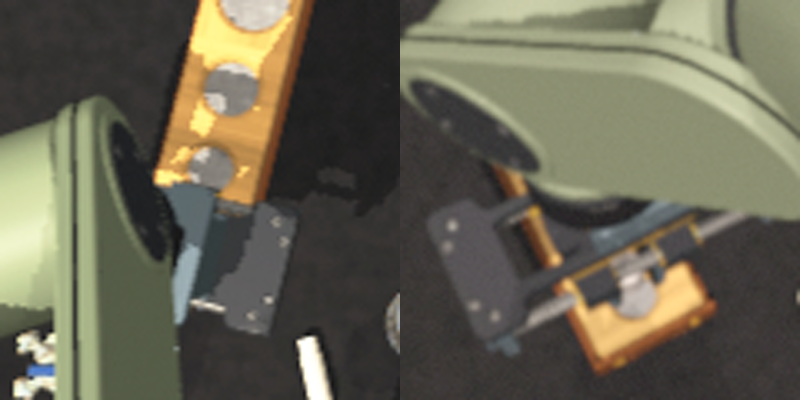

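The scene view shows the weight held just above well_50, around crop (635,290). I'll lower it.

Emit:
send_rows([
  {"tx": 0,"ty": 0,"tz": 0.02,"rx": 0,"ry": 0,"rz": 0,"gripper": 1},
  {"tx": 0,"ty": 0,"tz": 0.02,"rx": 0,"ry": 0,"rz": 0,"gripper": 1},
  {"tx": 0,"ty": 0,"tz": 0.012,"rx": 0,"ry": 0,"rz": 0,"gripper": 1},
  {"tx": 0,"ty": 0,"tz": 0.008,"rx": 0,"ry": 0,"rz": 0,"gripper": 1},
  {"tx": 0,"ty": 0,"tz": 0,"rx": 0,"ry": 0,"rz": 0,"gripper": 1},
  {"tx": 0,"ty": 0,"tz": 0,"rx": 0,"ry": 0,"rz": 0,"gripper": 1},
])

```text
time_s: 7.52
ee_pos: [470.5, 166.4, 21.6]
ee_rot: [180.0, 0.0, 166.3]
force: [0.6, 0.1, -0.7]
gripper_width: 19.4
gripper_force: 15.0
```

Emit:
send_rows([
  {"tx": 0,"ty": 0,"tz": 0.002,"rx": 0,"ry": 0,"rz": 0,"gripper": 1},
  {"tx": 0,"ty": 0,"tz": 0,"rx": 0,"ry": 0,"rz": 0,"gripper": 0.5},
  {"tx": 0,"ty": 0,"tz": 0,"rx": 0,"ry": 0,"rz": 0,"gripper": 0.4},
  {"tx": 0,"ty": 0,"tz": 0,"rx": 0,"ry": 0,"rz": 0,"gripper": 0.2},
  {"tx": 0,"ty": 0,"tz": 0,"rx": 0,"ry": 0,"rz": 0,"gripper": 0},
  {"tx": 0,"ty": 0,"tz": -0.02,"rx": 0,"ry": 0,"rz": 0,"gripper": 0},
  {"tx": 0,"ty": 0,"tz": -0.1,"rx": 0,"ry": 0,"rz": 0,"gripper": 0},
  {"tx": 0,"ty": 0,"tz": -0.1,"rx": 0,"ry": 0,"rz": 0,"gripper": 0},
])

```text
time_s: 8.52
ee_pos: [470.1, 166.2, 132.1]
ee_rot: [-180.0, -0.0, 166.3]
force: [0.6, 1.1, -0.1]
gripper_width: 45.9
gripper_force: 0.0
```

Emit:
send_rows([
  {"tx": -0.0304,"ty": -0.081,"tz": 0,"rx": 0,"ry": 0,"rz": 0,"gripper": -0.2},
  {"tx": -0.0304,"ty": -0.081,"tz": 0,"rx": 0,"ry": 0,"rz": 0,"gripper": -0.2},
  {"tx": -0.0304,"ty": -0.081,"tz": 0,"rx": 0,"ry": 0,"rz": 0,"gripper": -0.2},
  {"tx": -0.0304,"ty": -0.081,"tz": 0,"rx": 0,"ry": 0,"rz": 0,"gripper": -0.2},
  {"tx": -0.0304,"ty": -0.081,"tz": 0,"rx": 0,"ry": 0,"rz": 0,"gripper": -0.2},
  {"tx": -0.0304,"ty": -0.081,"tz": 0,"rx": 0,"ry": 0,"rz": 0,"gripper": -0.2},
  {"tx": -0.0304,"ty": -0.081,"tz": 0,"rx": 0,"ry": 0,"rz": 0,"gripper": -0.2},
  {"tx": -0.0304,"ty": -0.081,"tz": 0,"rx": 0,"ry": 0,"rz": 0,"gripper": -0.2},
  {"tx": -0.0304,"ty": -0.081,"tz": 0,"rx": 0,"ry": 0,"rz": 0,"gripper": -0.2},
  {"tx": -0.0304,"ty": -0.081,"tz": 0,"rx": 0,"ry": 0,"rz": 0,"gripper": -0.2},
  {"tx": 0,"ty": 0,"tz": 0,"rx": 0,"ry": 0,"rz": 0,"gripper": -0.2},
  {"tx": 0,"ty": 0,"tz": 0,"rx": 0,"ry": 0,"rz": 0,"gripper": -0.2},
])

```text
time_s: 10.02
ee_pos: [521.8, -262.7, 130.6]
ee_rot: [180.0, -0.0, 166.3]
force: [0.4, -0.4, 0.0]
gripper_width: 54.9
gripper_force: 0.0
```

```bash
python3 - <<'E'
from h import *
k=[]
for n,(x,y,w,h) in dict(top=(130,140,120,120),scene=(145,185,120,120)).items():
    g=grab(n);i=g['frame'][:,:,::-1].copy()
    k.append(cv2.resize(i[y:y+h,x:x+w],None,fx=10/3,fy=10/3,interpolation=cv2.INTER_CUBIC))
cv2.imwrite('pics/a3.png',np.hstack(k))
E
```

```text
(no output)
```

View pics/a3.png

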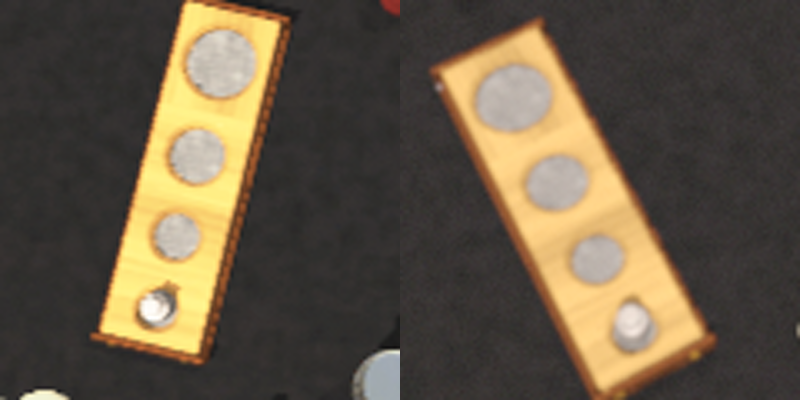

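The small weight is upright in well_50, at (157,308) in the top crop. I'll take the 100 g weight next.

Emit:
send_rows([
  {"tx": 0,"ty": 0,"tz": 0.1,"rx": 0,"ry": 0,"rz": 0,"gripper": -0.2},
  {"tx": 0,"ty": 0,"tz": 0.08,"rx": 0,"ry": 0,"rz": 0,"gripper": -0.2},
  {"tx": 0,"ty": 0,"tz": 0.04,"rx": 0,"ry": 0,"rz": 0,"gripper": -0.2},
  {"tx": 0,"ty": 0,"tz": 0.016,"rx": 0,"ry": 0,"rz": 0,"gripper": 0},
  {"tx": 0,"ty": 0,"tz": 0,"rx": 0,"ry": 0,"rz": 0,"gripper": 0.15},
  {"tx": 0,"ty": 0,"tz": 0,"rx": 0,"ry": 0,"rz": 0,"gripper": 0.25},
  {"tx": 0,"ty": 0,"tz": 0,"rx": 0,"ry": 0,"rz": 0,"gripper": 0.33},
  {"tx": 0,"ty": 0,"tz": 0,"rx": 0,"ry": 0,"rz": 0,"gripper": 0.39},
  {"tx": 0,"ty": 0,"tz": 0,"rx": 0,"ry": 0,"rz": 0,"gripper": 0.44},
  {"tx": 0,"ty": 0,"tz": 0,"rx": 0,"ry": 0,"rz": 0,"gripper": 0.5},
  {"tx": 0,"ty": 0,"tz": 0,"rx": 0,"ry": 0,"rz": 0,"gripper": 1},
  {"tx": 0,"ty": 0,"tz": 0,"rx": 0,"ry": 0,"rz": 0,"gripper": 1},
], grip_force=20)

```text
time_s: 11.62
ee_pos: [522.4, -263.6, 12.9]
ee_rot: [-180.0, 0.1, 166.3]
force: [-0.4, -1.3, 5.4]
gripper_width: 25.5
gripper_force: 20.0
```

Emit:
send_rows([
  {"tx": 0,"ty": 0,"tz": -0.036,"rx": 0,"ry": 0,"rz": 0,"gripper": 1},
  {"tx": 0,"ty": 0,"tz": -0.1,"rx": 0,"ry": 0,"rz": 0,"gripper": 1},
  {"tx": 0,"ty": 0,"tz": -0.1,"rx": 0,"ry": 0,"rz": 0,"gripper": 1},
  {"tx": 0.025,"ty": 0.1012,"tz": 0,"rx": 0,"ry": 0,"rz": 0,"gripper": 1},
  {"tx": 0.025,"ty": 0.1012,"tz": 0,"rx": 0,"ry": 0,"rz": 0,"gripper": 1},
  {"tx": 0.025,"ty": 0.1012,"tz": 0,"rx": 0,"ry": 0,"rz": 0,"gripper": 1},
  {"tx": 0.025,"ty": 0.1012,"tz": 0,"rx": 0,"ry": 0,"rz": 0,"gripper": 1},
  {"tx": 0.025,"ty": 0.1012,"tz": 0,"rx": 0,"ry": 0,"rz": 0,"gripper": 1},
  {"tx": 0.025,"ty": 0.1012,"tz": 0,"rx": 0,"ry": 0,"rz": 0,"gripper": 1},
  {"tx": 0.025,"ty": 0.1012,"tz": 0,"rx": 0,"ry": 0,"rz": 0,"gripper": 1},
  {"tx": 0.025,"ty": 0.1012,"tz": 0,"rx": 0,"ry": 0,"rz": 0,"gripper": 1},
  {"tx": 0,"ty": 0,"tz": 0,"rx": 0,"ry": 0,"rz": 0,"gripper": 1},
])

```text
time_s: 13.12
ee_pos: [519.8, 157.1, 129.5]
ee_rot: [180.0, -0.1, 166.6]
force: [0.1, 0.4, -1.3]
gripper_width: 25.4
gripper_force: 20.0
```

Emit:
send_rows([
  {"tx": 0,"ty": 0,"tz": 0.1,"rx": 0,"ry": 0,"rz": 0,"gripper": 1},
  {"tx": 0,"ty": 0,"tz": 0.06,"rx": 0,"ry": 0,"rz": 0,"gripper": 1},
  {"tx": 0,"ty": 0,"tz": 0.01,"rx": 0,"ry": 0,"rz": 0,"gripper": 1},
  {"tx": 0,"ty": 0,"tz": 0.016,"rx": 0,"ry": 0,"rz": 0,"gripper": 1},
  {"tx": 0,"ty": 0,"tz": 0.016,"rx": 0,"ry": 0,"rz": 0,"gripper": 1},
  {"tx": 0,"ty": 0,"tz": 0.012,"rx": 0,"ry": 0,"rz": 0,"gripper": 1},
  {"tx": 0,"ty": 0,"tz": 0.004,"rx": 0,"ry": 0,"rz": 0,"gripper": 1},
  {"tx": 0,"ty": 0,"tz": 0,"rx": 0,"ry": 0,"rz": 0,"gripper": 1},
  {"tx": 0,"ty": 0,"tz": 0,"rx": 0,"ry": 0,"rz": 0,"gripper": 1},
])

```text
time_s: 14.25
ee_pos: [521.0, 153.9, 21.7]
ee_rot: [180.0, 0.0, 166.3]
force: [0.2, -0.4, -0.7]
gripper_width: 25.4
gripper_force: 20.0
```

Emit:
send_rows([
  {"tx": 0,"ty": 0,"tz": 0.001,"rx": 0,"ry": 0,"rz": 0,"gripper": 1},
  {"tx": 0,"ty": 0,"tz": 0,"rx": 0,"ry": 0,"rz": 0,"gripper": 0.37},
  {"tx": 0,"ty": 0,"tz": 0,"rx": 0,"ry": 0,"rz": 0,"gripper": 0.25},
  {"tx": 0,"ty": 0,"tz": 0,"rx": 0,"ry": 0,"rz": 0,"gripper": 0.1},
  {"tx": 0,"ty": 0,"tz": 0,"rx": 0,"ry": 0,"rz": 0,"gripper": -0.2},
  {"tx": 0,"ty": 0,"tz": 0,"rx": 0,"ry": 0,"rz": 0,"gripper": -0.2},
  {"tx": 0,"ty": 0,"tz": -0.02,"rx": 0,"ry": 0,"rz": 0,"gripper": -0.2},
  {"tx": 0,"ty": 0,"tz": -0.1,"rx": 0,"ry": 0,"rz": 0,"gripper": -0.2},
  {"tx": 0,"ty": 0,"tz": -0.098,"rx": 0,"ry": 0,"rz": 0,"gripper": -0.3},
])

```text
time_s: 15.38
ee_pos: [520.6, 153.7, 131.6]
ee_rot: [-180.0, -0.0, 166.3]
force: [0.4, 0.0, -0.2]
gripper_width: 58.7
gripper_force: 0.0
```

Emit:
send_rows([
  {"tx": -0.0466,"ty": -0.093,"tz": 0,"rx": 0,"ry": 0,"rz": 0,"gripper": -0.4},
  {"tx": -0.0466,"ty": -0.093,"tz": 0,"rx": 0,"ry": 0,"rz": 0,"gripper": -0.4},
  {"tx": -0.0466,"ty": -0.093,"tz": 0,"rx": 0,"ry": 0,"rz": 0,"gripper": -0.4},
  {"tx": -0.0466,"ty": -0.093,"tz": 0,"rx": 0,"ry": 0,"rz": 0,"gripper": -0.4},
  {"tx": -0.0466,"ty": -0.093,"tz": 0,"rx": 0,"ry": 0,"rz": 0,"gripper": -0.4},
  {"tx": -0.0466,"ty": -0.093,"tz": 0,"rx": 0,"ry": 0,"rz": 0,"gripper": -0.4},
  {"tx": -0.0466,"ty": -0.093,"tz": 0,"rx": 0,"ry": 0,"rz": 0,"gripper": -0.4},
  {"tx": -0.0466,"ty": -0.093,"tz": 0,"rx": 0,"ry": 0,"rz": 0,"gripper": -0.4},
  {"tx": 0,"ty": 0,"tz": 0,"rx": 0,"ry": 0,"rz": 0,"gripper": -0.4},
  {"tx": 0,"ty": 0,"tz": 0,"rx": 0,"ry": 0,"rz": 0,"gripper": -0.4},
])

```text
time_s: 16.62
ee_pos: [613.5, -251.4, 130.1]
ee_rot: [180.0, -0.0, 166.3]
force: [-0.0, -0.1, -0.7]
gripper_width: 64.0
gripper_force: 0.0
```

```bash
python3 - <<'E'
from h import *
k=[]
for n,(x,y,w,h) in dict(top=(130,140,120,120),scene=(145,185,120,120)).items():
    g=grab(n);i=g['frame'][:,:,::-1].copy()
    k.append(cv2.resize(i[y:y+h,x:x+w],None,fx=10/3,fy=10/3,interpolation=cv2.INTER_CUBIC))
cv2.imwrite('pics/a4.png',np.hstack(k))
E
```

```text
(no output)
```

View pics/a4.png

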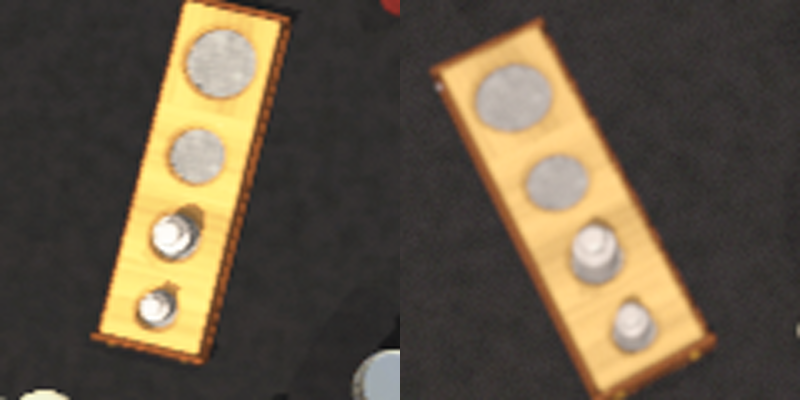

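The 100 g weight is seated upright in well_100, at (175,235) in the top crop. The 200 g weight is next.

Emit:
send_rows([
  {"tx": 0,"ty": 0,"tz": 0.1,"rx": 0,"ry": 0,"rz": 0,"gripper": -0.4},
  {"tx": 0,"ty": 0,"tz": 0.08,"rx": 0,"ry": 0,"rz": 0,"gripper": -0.4},
  {"tx": 0,"ty": 0,"tz": 0.036,"rx": 0,"ry": 0,"rz": 0,"gripper": -0.4},
  {"tx": 0,"ty": 0,"tz": 0.016,"rx": 0,"ry": 0,"rz": 0,"gripper": -0.2},
  {"tx": 0,"ty": 0,"tz": 0,"rx": 0,"ry": 0,"rz": 0,"gripper": 0},
  {"tx": 0,"ty": 0,"tz": 0,"rx": 0,"ry": 0,"rz": 0,"gripper": 0.1},
  {"tx": 0,"ty": 0,"tz": 0,"rx": 0,"ry": 0,"rz": 0,"gripper": 0.17},
  {"tx": 0,"ty": 0,"tz": 0,"rx": 0,"ry": 0,"rz": 0,"gripper": 0.23},
  {"tx": 0,"ty": 0,"tz": 0,"rx": 0,"ry": 0,"rz": 0,"gripper": 0.28},
  {"tx": 0,"ty": 0,"tz": 0,"rx": 0,"ry": 0,"rz": 0,"gripper": 0.34},
  {"tx": 0,"ty": 0,"tz": 0,"rx": 0,"ry": 0,"rz": 0,"gripper": 1},
  {"tx": 0,"ty": 0,"tz": 0,"rx": 0,"ry": 0,"rz": 0,"gripper": 1},
], grip_force=28)

```text
time_s: 18.23
ee_pos: [614.0, -252.1, 14.3]
ee_rot: [-180.0, 0.0, 166.3]
force: [-0.3, -0.9, 4.7]
gripper_width: 32.2
gripper_force: 28.0
```

Emit:
send_rows([
  {"tx": 0,"ty": 0,"tz": -0.032,"rx": 0,"ry": 0,"rz": 0,"gripper": 1},
  {"tx": 0,"ty": 0,"tz": -0.1,"rx": 0,"ry": 0,"rz": 0,"gripper": 1},
  {"tx": 0,"ty": 0,"tz": -0.1,"rx": 0,"ry": 0,"rz": 0,"gripper": 1},
  {"tx": 0.0316,"ty": 0.093,"tz": 0,"rx": 0,"ry": 0,"rz": 0,"gripper": 1},
  {"tx": 0.0316,"ty": 0.093,"tz": 0,"rx": 0,"ry": 0,"rz": 0,"gripper": 1},
  {"tx": 0.0316,"ty": 0.093,"tz": 0,"rx": 0,"ry": 0,"rz": 0,"gripper": 1},
  {"tx": 0.0316,"ty": 0.093,"tz": 0,"rx": 0,"ry": 0,"rz": 0,"gripper": 1},
  {"tx": 0.0316,"ty": 0.093,"tz": 0,"rx": 0,"ry": 0,"rz": 0,"gripper": 1},
  {"tx": 0.0316,"ty": 0.093,"tz": 0,"rx": 0,"ry": 0,"rz": 0,"gripper": 1},
  {"tx": 0.0316,"ty": 0.093,"tz": 0,"rx": 0,"ry": 0,"rz": 0,"gripper": 1},
  {"tx": 0.0316,"ty": 0.093,"tz": 0,"rx": 0,"ry": 0,"rz": 0,"gripper": 1},
  {"tx": 0,"ty": 0,"tz": 0,"rx": 0,"ry": 0,"rz": 0,"gripper": 1},
])

```text
time_s: 19.73
ee_pos: [578.3, 143.1, 130.3]
ee_rot: [179.9, -0.0, 166.6]
force: [-0.3, -0.4, -1.4]
gripper_width: 31.9
gripper_force: 28.0
```

Emit:
send_rows([
  {"tx": 0,"ty": 0,"tz": 0.1,"rx": 0,"ry": 0,"rz": 0,"gripper": 1},
  {"tx": 0,"ty": 0,"tz": 0.06,"rx": 0,"ry": 0,"rz": 0,"gripper": 1},
  {"tx": 0,"ty": 0,"tz": 0.006,"rx": 0,"ry": 0,"rz": 0,"gripper": 1},
  {"tx": 0,"ty": 0,"tz": 0.016,"rx": 0,"ry": 0,"rz": 0,"gripper": 1},
  {"tx": 0,"ty": 0,"tz": 0.016,"rx": 0,"ry": 0,"rz": 0,"gripper": 1},
  {"tx": 0,"ty": 0,"tz": 0.012,"rx": 0,"ry": 0,"rz": 0,"gripper": 1},
  {"tx": 0,"ty": 0,"tz": 0.004,"rx": 0,"ry": 0,"rz": 0,"gripper": 1},
  {"tx": 0,"ty": 0,"tz": 0,"rx": 0,"ry": 0,"rz": 0,"gripper": 1},
  {"tx": 0,"ty": 0,"tz": 0,"rx": 0,"ry": 0,"rz": 0,"gripper": 1},
])

```text
time_s: 20.85
ee_pos: [579.3, 139.7, 23.2]
ee_rot: [180.0, 0.0, 166.3]
force: [-0.3, -0.3, -2.1]
gripper_width: 32.3
gripper_force: 28.0
```

Emit:
send_rows([
  {"tx": 0,"ty": 0,"tz": 0.001,"rx": 0,"ry": 0,"rz": 0,"gripper": 1},
  {"tx": 0,"ty": 0,"tz": 0,"rx": 0,"ry": 0,"rz": 0,"gripper": 0.22},
  {"tx": 0,"ty": 0,"tz": 0,"rx": 0,"ry": 0,"rz": 0,"gripper": 0.1},
  {"tx": 0,"ty": 0,"tz": 0,"rx": 0,"ry": 0,"rz": 0,"gripper": -0.1},
  {"tx": 0,"ty": 0,"tz": 0,"rx": 0,"ry": 0,"rz": 0,"gripper": -0.3},
  {"tx": 0,"ty": 0,"tz": 0,"rx": 0,"ry": 0,"rz": 0,"gripper": -0.4},
  {"tx": 0,"ty": 0,"tz": -0.015,"rx": 0,"ry": 0,"rz": 0,"gripper": -0.4},
  {"tx": 0,"ty": 0,"tz": -0.1,"rx": 0,"ry": 0,"rz": 0,"gripper": -0.4},
  {"tx": 0,"ty": 0,"tz": -0.1,"rx": 0,"ry": 0,"rz": 0,"gripper": -0.5},
])

```text
time_s: 21.98
ee_pos: [578.9, 139.5, 131.3]
ee_rot: [-180.0, -0.0, 166.3]
force: [0.5, 0.2, 0.1]
gripper_width: 68.0
gripper_force: 0.0
```

Emit:
send_rows([
  {"tx": -0.0026,"ty": -0.1036,"tz": 0,"rx": 0,"ry": 0,"rz": 0,"gripper": -0.7},
  {"tx": -0.0026,"ty": -0.1036,"tz": 0,"rx": 0,"ry": 0,"rz": 0,"gripper": -0.7},
  {"tx": -0.0026,"ty": -0.1036,"tz": 0,"rx": 0,"ry": 0,"rz": 0,"gripper": -0.7},
  {"tx": -0.0026,"ty": -0.1036,"tz": 0,"rx": 0,"ry": 0,"rz": 0,"gripper": -0.7},
  {"tx": -0.0026,"ty": -0.1036,"tz": 0,"rx": 0,"ry": 0,"rz": 0,"gripper": -0.7},
  {"tx": -0.0026,"ty": -0.1036,"tz": 0,"rx": 0,"ry": 0,"rz": 0,"gripper": -0.7},
  {"tx": 0,"ty": 0,"tz": 0,"rx": 0,"ry": 0,"rz": 0,"gripper": -0.7},
  {"tx": 0,"ty": 0,"tz": 0,"rx": 0,"ry": 0,"rz": 0,"gripper": -0.7},
])

```text
time_s: 22.98
ee_pos: [513.2, -163.9, 130.3]
ee_rot: [180.0, 0.0, 166.3]
force: [0.4, 0.2, -0.3]
gripper_width: 77.6
gripper_force: 0.0
```

```bash
python3 - <<'E'
from h import *
k=[]
for n,(x,y,w,h) in dict(top=(130,140,120,120),scene=(145,185,120,120)).items():
    g=grab(n);i=g['frame'][:,:,::-1].copy()
    k.append(cv2.resize(i[y:y+h,x:x+w],None,fx=10/3,fy=10/3,interpolation=cv2.INTER_CUBIC))
cv2.imwrite('pics/a5.png',np.hstack(k))
E
```

```text
(no output)
```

View pics/a5.png

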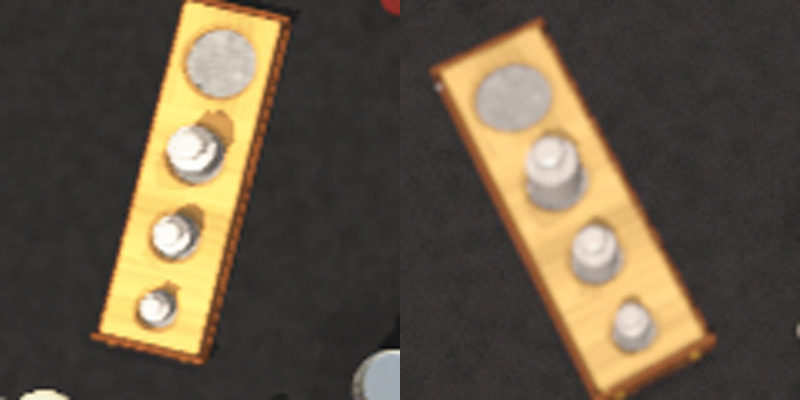

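The 200 g weight is seated upright at (193,152) in the top crop. The 500 g weight is the last.

Emit:
send_rows([
  {"tx": 0,"ty": 0,"tz": 0.1,"rx": 0,"ry": 0,"rz": 0,"gripper": -0.7},
  {"tx": 0,"ty": 0,"tz": 0.07,"rx": 0,"ry": 0,"rz": 0,"gripper": -0.7},
  {"tx": 0,"ty": 0,"tz": 0.036,"rx": 0,"ry": 0,"rz": 0,"gripper": -0.7},
  {"tx": 0,"ty": 0,"tz": 0.018,"rx": 0,"ry": 0,"rz": 0,"gripper": -0.5},
  {"tx": 0,"ty": 0,"tz": 0,"rx": 0,"ry": 0,"rz": 0,"gripper": -0.25},
  {"tx": 0,"ty": 0,"tz": 0,"rx": 0,"ry": 0,"rz": 0,"gripper": -0.15},
  {"tx": 0,"ty": 0,"tz": 0,"rx": 0,"ry": 0,"rz": 0,"gripper": -0.08},
  {"tx": 0,"ty": 0,"tz": 0,"rx": 0,"ry": 0,"rz": 0,"gripper": -0.02},
  {"tx": 0,"ty": 0,"tz": 0,"rx": 0,"ry": 0,"rz": 0,"gripper": 0.04},
  {"tx": 0,"ty": 0,"tz": 0,"rx": 0,"ry": 0,"rz": 0,"gripper": 0.1},
  {"tx": 0,"ty": 0,"tz": 0,"rx": 0,"ry": 0,"rz": 0,"gripper": 1},
  {"tx": 0,"ty": 0,"tz": 0,"rx": 0,"ry": 0,"rz": 0,"gripper": 1},
], grip_force=45)

```text
time_s: 24.58
ee_pos: [513.4, -163.9, 18.3]
ee_rot: [180.0, 0.0, 166.3]
force: [0.9, 4.1, 5.0]
gripper_width: 43.5
gripper_force: 45.0
```

Emit:
send_rows([
  {"tx": 0,"ty": 0,"tz": -0.024,"rx": 0,"ry": 0,"rz": 0,"gripper": 1},
  {"tx": 0,"ty": 0,"tz": -0.1,"rx": 0,"ry": 0,"rz": 0,"gripper": 1},
  {"tx": 0,"ty": 0,"tz": -0.1,"rx": 0,"ry": 0,"rz": 0,"gripper": 1},
  {"tx": -0.0156,"ty": 0.0777,"tz": 0,"rx": 0,"ry": 0,"rz": 0,"gripper": 1},
  {"tx": -0.0156,"ty": 0.0777,"tz": 0,"rx": 0,"ry": 0,"rz": 0,"gripper": 1},
  {"tx": -0.0156,"ty": 0.0777,"tz": 0,"rx": 0,"ry": 0,"rz": 0,"gripper": 1},
  {"tx": -0.0156,"ty": 0.0777,"tz": 0,"rx": 0,"ry": 0,"rz": 0,"gripper": 1},
  {"tx": -0.0156,"ty": 0.0777,"tz": 0,"rx": 0,"ry": 0,"rz": 0,"gripper": 1},
  {"tx": -0.0156,"ty": 0.0777,"tz": 0,"rx": 0,"ry": 0,"rz": 0,"gripper": 1},
  {"tx": -0.0156,"ty": 0.0777,"tz": 0,"rx": 0,"ry": 0,"rz": 0,"gripper": 1},
  {"tx": -0.0156,"ty": 0.0777,"tz": 0,"rx": 0,"ry": 0,"rz": 0,"gripper": 1},
  {"tx": 0,"ty": 0,"tz": 0,"rx": 0,"ry": 0,"rz": 0,"gripper": 1},
])

```text
time_s: 26.08
ee_pos: [647.6, 124.9, 128.7]
ee_rot: [-180.0, -0.1, 166.5]
force: [-1.3, -0.9, -4.7]
gripper_width: 43.3
gripper_force: 45.0
```

Emit:
send_rows([
  {"tx": 0,"ty": 0,"tz": 0.1,"rx": 0,"ry": 0,"rz": 0,"gripper": 1},
  {"tx": 0,"ty": 0,"tz": 0.05,"rx": 0,"ry": 0,"rz": 0,"gripper": 1},
  {"tx": 0,"ty": 0,"tz": 0.006,"rx": 0,"ry": 0,"rz": 0,"gripper": 1},
  {"tx": 0,"ty": 0,"tz": 0.016,"rx": 0,"ry": 0,"rz": 0,"gripper": 1},
  {"tx": 0,"ty": 0,"tz": 0.016,"rx": 0,"ry": 0,"rz": 0,"gripper": 1},
  {"tx": 0,"ty": 0,"tz": 0.012,"rx": 0,"ry": 0,"rz": 0,"gripper": 1},
  {"tx": 0,"ty": 0,"tz": 0.005,"rx": 0,"ry": 0,"rz": 0,"gripper": 1},
  {"tx": 0,"ty": 0,"tz": 0,"rx": 0,"ry": 0,"rz": 0,"gripper": 1},
  {"tx": 0,"ty": 0,"tz": 0,"rx": 0,"ry": 0,"rz": 0,"gripper": 1},
])

```text
time_s: 27.2
ee_pos: [647.5, 123.1, 27.8]
ee_rot: [180.0, 0.0, 166.3]
force: [-0.7, -0.3, -4.4]
gripper_width: 43.1
gripper_force: 45.0
```

Emit:
send_rows([
  {"tx": 0,"ty": 0,"tz": 0.002,"rx": 0,"ry": 0,"rz": 0,"gripper": 1},
  {"tx": 0,"ty": 0,"tz": 0,"rx": 0,"ry": 0,"rz": 0,"gripper": 0},
  {"tx": 0,"ty": 0,"tz": 0,"rx": 0,"ry": 0,"rz": 0,"gripper": -0.1},
  {"tx": 0,"ty": 0,"tz": 0,"rx": 0,"ry": 0,"rz": 0,"gripper": -0.3},
  {"tx": 0,"ty": 0,"tz": 0,"rx": 0,"ry": 0,"rz": 0,"gripper": -0.6},
  {"tx": 0,"ty": 0,"tz": 0,"rx": 0,"ry": 0,"rz": 0,"gripper": -0.6},
  {"tx": 0,"ty": 0,"tz": -0.03,"rx": 0,"ry": 0,"rz": 0,"gripper": -0.6},
  {"tx": 0,"ty": 0,"tz": -0.1,"rx": 0,"ry": 0,"rz": 0,"gripper": -0.6},
  {"tx": 0,"ty": 0,"tz": -0.1,"rx": 0,"ry": 0,"rz": 0,"gripper": -0.6},
])

```text
time_s: 28.32
ee_pos: [647.3, 122.9, 143.5]
ee_rot: [180.0, 0.0, 166.3]
force: [1.1, -0.3, 0.0]
gripper_width: 72.8
gripper_force: 0.0
```

Emit:
send_rows([
  {"tx": 0,"ty": -0.1,"tz": 0,"rx": 0,"ry": 0,"rz": 0,"gripper": -0.6},
  {"tx": 0,"ty": -0.1,"tz": 0,"rx": 0,"ry": 0,"rz": 0,"gripper": -0.6},
  {"tx": 0,"ty": -0.1,"tz": 0,"rx": 0,"ry": 0,"rz": 0,"gripper": -0.6},
  {"tx": 0,"ty": -0.1,"tz": 0,"rx": 0,"ry": 0,"rz": 0,"gripper": -0.6},
  {"tx": 0,"ty": -0.1,"tz": 0,"rx": 0,"ry": 0,"rz": 0,"gripper": -0.6},
  {"tx": 0,"ty": -0.1,"tz": 0,"rx": 0,"ry": 0,"rz": 0,"gripper": -0.6},
  {"tx": 0,"ty": 0,"tz": 0,"rx": 0,"ry": 0,"rz": 0,"gripper": -0.6},
  {"tx": 0,"ty": 0,"tz": 0,"rx": 0,"ry": 0,"rz": 0,"gripper": -0.6},
])

```text
time_s: 29.32
ee_pos: [576.6, -168.2, 142.2]
ee_rot: [180.0, 0.1, 166.3]
force: [-0.8, 0.3, 0.1]
gripper_width: 73.1
gripper_force: 0.0
```

```bash
python3 - <<'E'
from h import *
k=[]
for n,(x,y,w,h) in dict(top=(140,115,150,160),scene=(145,145,170,160)).items():
    g=grab(n);i=g['frame'][:,:,::-1].copy()
    k.append(cv2.resize(i[y:y+h,x:x+w],None,fx=2.4,fy=2.4,interpolation=cv2.INTER_CUBIC))
cv2.imwrite('pics/a6.png',np.hstack(k))
E
```

```text
(no output)
```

View pics/a6.png

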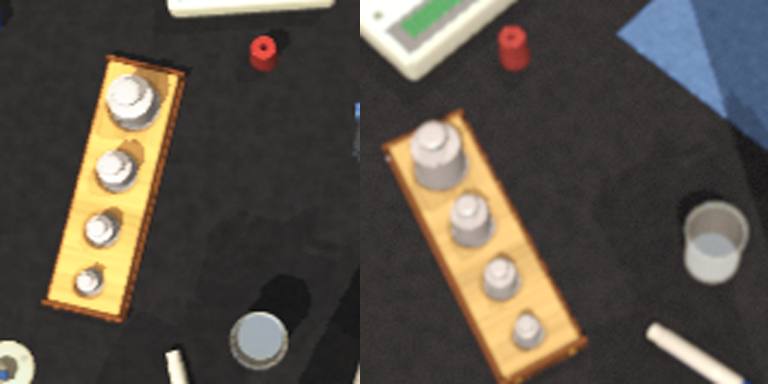

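All four weights stand upright in their wells, from (131,100) down to (88,282) in the top crop. The bung and beaker have not moved.

```bash
python3 -c "
from workcell import env
print(env.job_done())"
```

```text
the job is handed in; nothing more can be done
None
```

All four check weights are upright in their matching wells, smallest to largest; the beaker and bung were not moved, and the job was handed in at about 29 s.

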